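# Tap a valve block home in the test head

## Task

Take the red-nosed tapping bar from its yellow rest and, holding it, gently nudge the aluminium valve block along the slideway a little at a time until it is fully home against the hidden stop inside the blue test head, without hammering the stop and without pushing the block with the gripper itself. Then lay the bar back in both saddles of its rest and let go. Leave the other things on the bench alone.

Things in the scene. Friction and masses are not known exactly. Their poses are not given: they have to be found in the camera images.
- bar: tapping bar, steel with red plastic noses at both ends, 200 x 18 x 18 mm, 0.2 kg; starts lying in the yellow rest. Origin at the centre of its underside, x along its length (both ends alike), z up. To be gripped across its 18 mm width near the middle
- rest: yellow rest for the bar, fixed, base 160 x 70 x 10 mm. Origin at the centre of its underside, x along the bar. Two saddles centred 60 mm either side of the origin along x, 20 mm long, slots 28 mm wide between 8 mm cheeks; slot floors 30 mm, cheek tops 46 mm above the bench. The bar lies on the slot floors, its origin over the rest's origin, either way round
- block: aluminium valve block 100 (x) x 50 (y) x 50 (z) mm with two brass ports on top, 0.75 to 1 kg, standing on the slideway between its guide strips. Origin at the centre of its underside, +x the way it must slide. Held by friction alone: it takes about 2 to 4 N of push to slide and stays where it is left
- bed: steel slideway, fixed, 270 x 130 mm and 20 mm high (the block stands on it). Origin on the bench, +x points the way the block must go, into the test head; plate from -115 to +155 mm along x. Two guide strips 12 mm high, 53 mm apart inside, from -45 to +155 mm along x, keep the block straight; behind them the plate is flat
- head: blue test head, fixed, a cover over the far end of the slideway; same origin and axes as the slideway. Mouth 88 mm wide facing -x at x = +30 mm; walls 12 mm thick, roof top at 98 mm, back at 170 mm, gauge on the roof to 140 mm. At home the block's rear end stands 0 to 50 mm out of the mouth
- mouth (a point): middle of the test head's mouth, 55 mm above the bench. The stop is hidden 50 to 100 mm inside, set differently each time. Over the last 5 mm the block's leading end presses a sprung pin (0.3 N rising to 1 N, less than the block's friction); then the stop is solid: a push 4 to 10 N above the sliding push means home. More than 25 N on the stop damages it
- wrench: steel wrench lying on the bench, loose bystander
- spare: dark steel spare block with two brass ports, 70 x 50 x 62 mm, loose bystander; origin at its underside
- driver: red screwdriver lying on the bench, loose bystander
- fit4: dark steel pipe fitting standing upright, 26 mm wide, 55 mm high, loose bystander
- fit5: second such pipe fitting, loose bystander
Mind the look-alikes: they are no part of the job. Of the things like the bar, leave any that is turquoise; of the rest the smaller one is meant. There is more than one size of the rest; the one meant has the size given above.

How it is judged:
By the outcome, as a careful person would: the job done as asked, in the order asked, and still so for the second after the job is handed in, with the robot touching nothing.
It also fails if it takes over 72 s, if anything falls off the work surface, if the arm or the gripper's body presses on something with over 40 N, if the wrist force passes 120 N, or if a joint passes its speed limit or range.

## Robot

A 6-joint arm with a two-finger parallel gripper is mounted at the origin on the work surface. World frame = base frame: x ahead of the robot, y to its left, z up, the work surface at z = 0. Lengths are in mm, angles in rad, forces in N, time in s.
With the tool pointing down it reaches from about 350 to 775 mm from the base axis. Payload 7.3 kg.
Tool frame: the origin (TCP) lies at the very end of the fingers, on their centre line; the grasp point (between the pads) lies 19 mm behind it; x points along the fingers, y is the direction in which the jaws open and shut, and the axes are right-handed (so a half turn about x gives the same grasp; the last joint's range is limited). The gripper opens to 92 mm and grips with 3 to 60 N. Pads are 19 mm wide; open, the fingers measure 130 mm over their backs; the gripper's body (75 mm by 190 mm) begins 47 mm behind the grasp point.
Start: joints at [1.091, 0.342, 1.524, -0, 1.275, -0.146], TCP at [171.995, 496.047, 226.741] pointing down, gripper open.
Joint ranges: [-2.53, 2.53], [-0.77, 2.02], [0.04, 2.7], [-1, 4.14], [0.28, 2.66], [-3.11, 3.11]. Speed limits (rad/s): [2.57, 2.57, 3.14, 3.14, 3.14, 3.14].

## Interface

Orientations are given as [roll, pitch, yaw] about the fixed x, y, z axes, in that order (R = Rz(yaw) Ry(pitch) Rx(roll)).
In Python, from plant import bot gives the robot as it stands.
- The arm moves only by the tool step_arm, never from a script. Its argument "targets" is a list that holds one entry, the list of rows, each a list of 4 numbers: the shift along the tool's x, y, z in m, then the turn about the tool's x in degrees. A call has exactly 5 rows; each row is the pose to reach, as a shift and turn from the pose measured when the call began, along the tool's axes at that moment; what a row does not reach only later rows make up. A row lasts 1/12 s, in which the tool goes at most 41.7 mm and 7.16 degrees, less where a joint would pass 70% of its speed; a pose out of reach is approached as far as the arm can. A call with a gripper value outside its range is refused whole. "jaw" is the closure, from 0 (fully open) to 1 (shut), set as the call begins (left out, the last holds). The fingers move at their own pace and stop on an object; the grip force is fixed at half the most. Time passes only in rows, so rows that repeat a pose let the fingers close, or fill a call up. It gives the time, the measured TCP pose, the force and the opening at its end, in the units of the state.
- bot.get_obs(): the state, without advancing time (a new reading comes with each control period).
- bot.capture(name): name is "scene" or "top" or "wrist"; returns a dict with "color" (480x640x3 uint8, red, green, blue), "depth" (480x640 float32, mm along the optical axis (not along the pixel's ray), 0 where there is no reading), "fov_y" (degrees; the focal length in pixels is half the picture's height over the tangent of half this angle, whatever the lens; pixels are square), "cx", "cy" (the principal point, pixels), "rvec" (rotation vector, rad) and "tvec" (3), from world to camera coordinates, as OpenCV has them. Camera axes: x right, y down, z forward; pixel columns grow to the right and rows downward; lengths in mm; the calibration is good to about 2 mm. A picture is of the moment at which its call begins.
- bot.close_job(): hands the job in, once; it reports no verdict.
The state is a dict: "time": time; "joint_positions": joint angles; "dq": joint speeds; "tau": joint torques, N m; "tool_pos": TCP position; "tcp_rot": TCP orientation; "contact_force": force on the tool from outside, world axes, zero at the start; "moment": the same for the moment, N m; "grip_width": finger opening in mm.
Only numpy, scipy, OpenCV 4.12 (cv2) and the standard library are available. Lean on these libraries where they do the work, as an engineer would, in place of code of your own. Each camera call takes 0.05 s, during which the arm holds its last target. There are 200 camera calls.

## Working session

There is one attempt and no reset: what is moved stays moved. The work goes in short steps, Python scripts to look and compute and a tool call to move; the robot and the scene stay as the last step left them, time stands still between calls to the robot, and variables do not carry over. Pictures are saved under pics/ and viewed, about 8 in all and at most 12, crops included, and the job is handed in when it is done.

Besides the shell and the picture viewer there is one more tool, called after "Request:" by a JSON object that holds its "method" and its "body", one argument or row to a line. step_arm: Moves the arm, as the interface text tells. Its arguments: {"type":"object","properties":{"targets":{"type":"array","items":{"type":"array","items":{"type":"array","items":{"type":"number"}}}},"jaw":{"type":"number"}},"required":["targets"]}

```bash
mkdir -p pics
cat > h.py <<'E'
import numpy as np, cv2
from plant import bot
def cap(n):
    c=bot.capture(n); np.savez('last_'+n,**c); return c
def ld(n): return dict(np.load('last_'+n+'.npz'))
def save(c,f,roi=None,size=None):
    im=c['color'][...,::-1]
    if roi: im=im[roi[1]:roi[3],roi[0]:roi[2]]
    if size: im=cv2.resize(im,size,interpolation=cv2.INTER_CUBIC)
    cv2.imwrite('pics/'+f,im)
def cam(c):
    f=240/np.tan(np.radians(float(c['fov_y']))/2); R=cv2.Rodrigues(np.array(c['rvec'],float))[0]
    return f,R,np.array(c['tvec'],float).reshape(3)
def world(c):
    f,R,t=cam(c); d=c['depth']; v,u=np.mgrid[:d.shape[0],:d.shape[1]]
    P=np.stack([(u-c['cx'])/f*d,(v-c['cy'])/f*d,d],-1)
    W=(P-t)@R; W[d==0]=np.nan; return W
E
python3 - <<'E'
from h import *
for n in('scene','top'):
    c=cap(n); save(c,n+'0.png'); f,R,t=cam(c); print(n,f,-R.T@t)
print(bot.get_obs())
E
```

```text
scene 452.5355422102598 [1451.59043262 -199.41284962  700.91279028]
top 490.45883540019497 [ 306.59492541   23.84075534 1268.08285635]
{'time': 0.1, 'joint_positions': array([ 1.09102775e+00,  3.42623371e-01,  1.52492781e+00, -3.97569979e-06,
        1.27539629e+00, -1.45989601e-01]), 'dq': array([ 0.00060858, -0.00262948, -0.00272374, -0.00012187, -0.00051166,
       -0.00218279]), 'tau': array([ 1.92683998e-03, -4.32004023e+01, -2.44693047e+01,  7.17846723e-02,
        5.27271582e-02, -1.05455713e-04]), 'tool_pos': array([171.80272016, 495.70673965, 226.12765793]), 'tcp_rot': array([-1.71397972,  1.5694415 , -2.04775753]), 'contact_force': array([ 0.29204056,  0.29180608, -0.04239254]), 'moment': array([ 0.0085415 , -0.01039558,  0.0538034 ]), 'grip_width': 91.76016078991213}
```

View pics/top0.png

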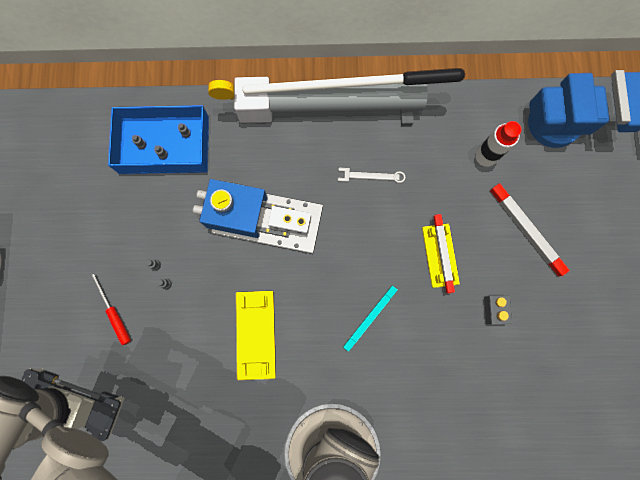

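View pics/scene0.png

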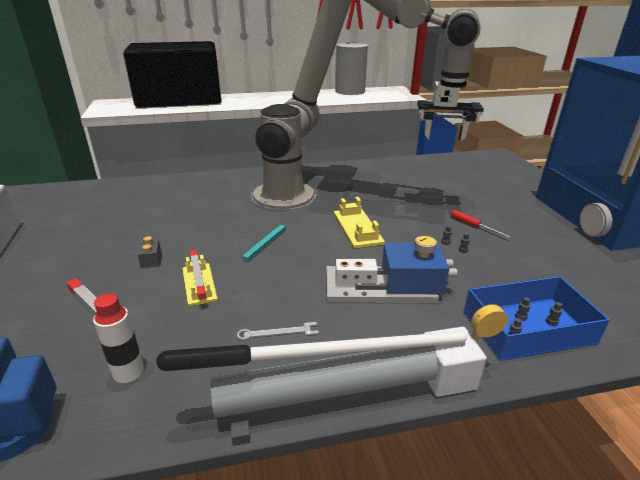

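Top view: the candidates for the bar are the one in the small rest (445,255), the bigger loose red-nosed bar (530,230) and the turquoise one (370,318). The candidates for the rest are the small one (441,255) and the big one (255,335). I pick the bar in the small rest. The block is at (290,220), the head at (232,207). The slide direction is image-left. Next I measure these.

```bash
cat > m.py <<'E'
from h import *
def rect(P,lab):
    P=P[:,:2].astype(np.float32); (cx,cy),(w,h),a=cv2.minAreaRect(P)
    if w<h: w,h,a=h,w,a+90
    print(lab,'n',len(P),'c',round(cx,1),round(cy,1),'size',round(w,1),round(h,1),'ang',round((a+90)%180-90,2))
def sel(c,W,box,zlo,zhi,colf=None):
    m=np.zeros(W.shape[:2],bool); m[box[1]:box[3],box[0]:box[2]]=1
    m&=(W[...,2]>zlo)&(W[...,2]<zhi)
    if colf is not None: m&=colf
    n,l,s,_=cv2.connectedComponentsWithStats(m.astype(np.uint8)); k=1+s[1:,4].argmax(); return l==k
E
python3 - <<'E'
from m import *
c=ld('top'); W=world(c); col=c['color'].astype(int); r,g,b=col[...,0],col[...,1],col[...,2]
yel=(r>150)&(g>150)&(b<90)
print('bench z',np.nanmedian(W[300:340,560:620,2]))
box=(415,205,470,300)
m=sel(c,W,box,-5,60,yel|((r>150)&(abs(g-b)<40))); 
mb=sel(c,W,box,35,60,~yel); rect(W[mb],'bar'); print(np.nanmedian(W[mb][:,2]))
my=sel(c,W,box,4,16); rect(W[my],'rest base')
bx=(230,170,335,260)
mt=sel(c,W,bx,60,78); rect(W[mt],'block top'); print(np.nanmedian(W[mt][:,2]))
mp=sel(c,W,bx,14,26); rect(W[mp],'plate'); P=W[mp]; print(P.min(0),P.max(0))
mh=sel(c,W,(180,160,280,250),90,105); rect(W[mh],'head roof')
ms=sel(c,W,bx,27,36)
rect(W[ms],'strips')
rect(W[sel(c,W,(470,170,580,290),8,60)],'bigbar')
rect(W[sel(c,W,(225,280,290,390),4,16)],'bigrest')
rect(W[sel(c,W,(475,280,520,335),50,90)],'spare')
save(c,'crop1.png',(400,170,600,320),(800,600))
E
```

```text
bench z 2.5947605199280357
bar n 693 c 483.9 -296.2 size 199.2 29.0 ang 5.6
49.12715360817845
rest base n 654 c 483.5 -267.0 size 167.8 46.7 ang 6.02
block top n 805 c 572.3 94.3 size 100.0 52.0 ang 77.38
71.86983005290493
plate n 1522 c 580.7 131.2 size 221.0 132.0 ang 77.55
[493.94184275  11.14049873  14.17798066] [651.26797087 251.50641157  25.98744029]
head roof n 2143 c 603.2 233.4 size 141.0 113.2 ang 77.57
strips n 149 c 549.0 134.3 size 93.8 14.9 ang 77.8
bigbar n 1411 c 547.9 -524.7 size 281.5 37.5 ang 34.33
bigrest n 1741 c 289.8 185.5 size 241.8 119.5 ang -0.66
spare n 93 c 326.9 -423.1 size 33.1 22.0 ang 82.55
```

View pics/crop1.png

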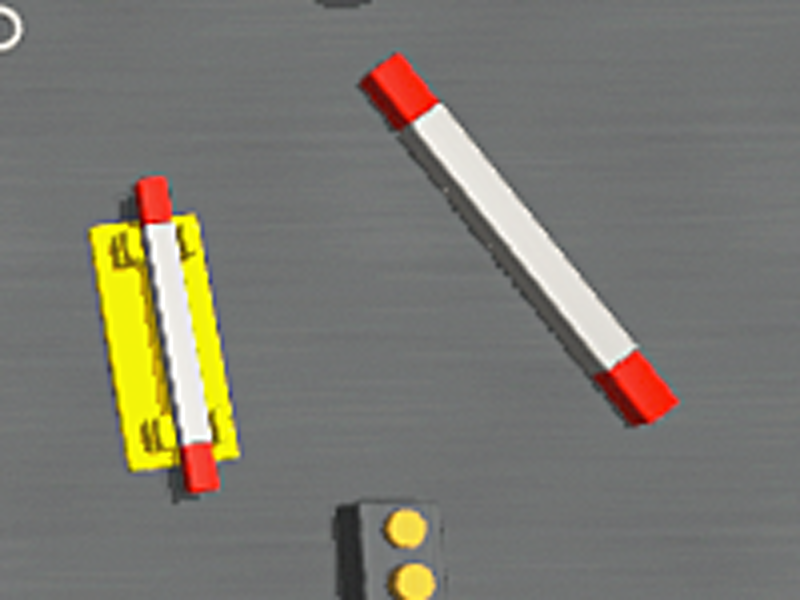

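The crop confirms it: a 200 mm bar in the small rest, about (445,255) in the top view. The big loose bar measures about 280 mm, so it is the wrong one. Next I plan the moves.

```bash
cat > g.py <<'E'
from h import *
from scipy.spatial.transform import Rotation as Ro
def st():
    o=bot.get_obs(); R=Ro.from_euler('xyz',o['tcp_rot']).as_matrix(); return o,np.array(o['tool_pos']),R
def go(tgt,jawang=None):
    """shift in tool axes (mm) and turn about tool x to bring jaw axis to world angle jawang (deg, mod 180)"""
    o,p,R=st(); s=R.T@(np.array(tgt)-p)
    ya=np.degrees(np.arctan2(R[1,1],R[0,1])); out=''
    if jawang is not None:
        d=(jawang-ya+90)%180-90; out='turn about tool x: %.1f (alt %.1f)'%(-d,-d+(180 if d>0 else -180))
    print('shift',np.round(s,1),'dist',round(float(np.linalg.norm(s)),1),'jaw now',round(ya,1),out,'q6',round(float(o['joint_positions'][5]),2))
E
python3 - <<'E'
from g import *
o,p,R=st(); print(R.round(3))
go([440,190,230]); go([485,-150,230],97); go([484,-282,230],97)
E
```

```text
[[-0.001  0.328  0.945]
 [-0.001  0.945 -0.328]
 [-1.    -0.001 -0.   ]]
shift [  -3.7 -201.   353.5] dist 406.7 jaw now 70.9  q6 -0.15
shift [  -3.3 -507.5  507.5] dist 717.7 jaw now 70.9 turn about tool x: -26.1 (alt 153.9) q6 -0.15
shift [  -3.1 -632.5  549.8] dist 838.0 jaw now 70.9 turn about tool x: -26.1 (alt 153.9) q6 -0.15
```

Run:
```python
import numpy as np
P=[(172,496),(306,346),(435,190),(465,20),(480,-140),(484,-285)]; a=70.9
for k in range(5):
    d=np.subtract(P[k+1],P[k]); r=np.radians(a); s=[d@[np.cos(r),np.sin(r)], d@[np.sin(r),-np.cos(r)]]
    print(round(a,1),np.round(s),np.linalg.norm(d)); a-=31
```

```text
70.9 [-98. 176.] 201.13676938839401
39.9 [ -1. 202.] 202.42776489404807
8.9 [  3. 173.] 172.6267650163207
-22.1 [ 74. 143.] 160.70158679988197
-53.1 [118.  84.] 145.0551619212498
```

Request:
{"method": "step_arm", "body": {
  "targets": [
    [[0, -0.02, 0.035, 6.2], [0, -0.039, 0.07, 12.4], [0, -0.059, 0.106, 18.6], [0, -0.078, 0.141, 24.8], [0, -0.098, 0.176, 31]]
  ],
  "jaw": 0
}}

```text
time: 0.52
tool_pos: [306.7, 343.9, 226.0]
tcp_rot: [-1.25, 1.569, -2.129]
contact_force: [1.0, 0.2, -0.4]
grip_width: 91.8
```

Request:
{"method": "step_arm", "body": {
  "targets": [
    [[0, 0, 0.04, 6.2], [0, 0, 0.08, 12.4], [0, 0, 0.121, 18.6], [0, -0.001, 0.162, 24.8], [0, -0.001, 0.202, 31]]
  ]
}}

```text
time: 0.93
tool_pos: [435.4, 185.7, 225.9]
tcp_rot: [-0.873, 1.569, -2.299]
contact_force: [-0.1, 0.5, -0.0]
grip_width: 91.4
```

Request:
{"method": "step_arm", "body": {
  "targets": [
    [[0, 0, 0.035, 6.2], [0, 0, 0.07, 12.4], [0, 0.001, 0.105, 18.6], [0, 0.002, 0.139, 24.8], [0, 0.003, 0.173, 31]]
  ]
}}

```text
time: 1.35
tool_pos: [463.0, 13.2, 225.9]
tcp_rot: [-0.545, 1.568, -2.517]
contact_force: [0.3, 0.3, 0.7]
grip_width: 91.8
```

Request:
{"method": "step_arm", "body": {
  "targets": [
    [[0, 0.015, 0.029, 6.2], [0, 0.03, 0.057, 12.4], [0, 0.045, 0.086, 18.6], [0, 0.06, 0.115, 24.8], [0, 0.074, 0.143, 31]]
  ]
}}

```text
time: 1.77
tool_pos: [474.9, -149.1, 225.8]
tcp_rot: [-0.191, 1.568, -2.71]
contact_force: [0.2, -0.3, 0.4]
grip_width: 91.9
```

Request:
{"method": "step_arm", "body": {
  "targets": [
    [[0, 0.024, 0.017, 6.2], [0, 0.048, 0.034, 12.4], [0, 0.072, 0.051, 18.6], [0, 0.096, 0.068, 24.8], [0, 0.118, 0.084, 31]]
  ]
}}

```text
time: 2.18
tool_pos: [475.0, -295.5, 225.5]
tcp_rot: [0.142, 1.567, -2.924]
contact_force: [1.0, 0.1, 0.2]
grip_width: 91.8
```

Run:
```python
from m import *
from g import *
c=cap('wrist'); save(c,'w1.png')
W=world(c); np.save('W',W)
go([484,-285,230],97)
col=c['color'].astype(int); r,g,b=col[...,0],col[...,1],col[...,2]
yel=(r>120)&(g>120)&(b<90)
full=(0,0,640,480)
print(np.nanpercentile(W[...,2],[1,50,99]))
m=sel(c,W,full,40,56,~yel); rect(W[m],'bar'); print(np.nanmedian(W[m][:,2]))
m=sel(c,W,full,6,16,yel); rect(W[m],'rest')
```

```text
shift [ -4.8 -14.5 -10.2] dist 18.4 jaw now -86.2 turn about tool x: -3.2 (alt 176.8) q6 0.81
[ -1.86996651   0.79977905 342.65312799]
bar n 3473 c 481.5 -291.5 size 199.8 18.0 ang 6.3
47.74336221385453
rest n 856 c 445.7 -272.2 size 91.7 23.2 ang 6.6
```

View pics/w1.png

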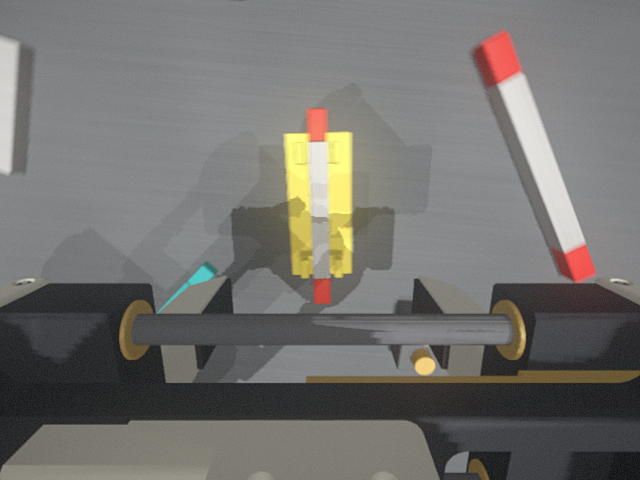

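Wrist view: the bar lies at (319,205) in its rest, the world centre is (481.5,-291.5), the angle is 6.3° and the top is at 47.7. That agrees with the expected 48 mm and 200x18. Aligning and descending.

Run:
```python
from g import *
go([481.5,-291.5,20],96.3)
```

```text
shift [205.2  -9.   -8. ] dist 205.6 jaw now -86.2 turn about tool x: -2.5 (alt 177.5) q6 0.81
```

Request:
{"method": "step_arm", "body": {
  "targets": [
    [[0.025, -0.002, -0.003, -2.5], [0.05, -0.005, -0.006, -2.5], [0.075, -0.006, -0.007, -2.5], [0.1, -0.006, -0.007, -2.5], [0.11, -0.007, -0.007, -2.5]]
  ]
}}

```text
time: 2.65
tool_pos: [479.3, -291.8, 111.6]
tcp_rot: [-0.095, 1.563, -3.126]
contact_force: [0.8, 0.0, -0.4]
grip_width: 91.8
```

Run:
```python
from g import *
o,p,R=st(); print(p,R.round(4)); go([481.5,-291.5,20],96.3)
```

```text
[ 479.27495281 -291.76233547  111.6070518 ] [[-7.800e-03  1.099e-01 -9.939e-01]
 [-1.000e-04 -9.939e-01 -1.099e-01]
 [-1.000e+00 -7.000e-04  7.700e-03]]
shift [91.6  0.1 -2.9] dist 91.6 jaw now -83.7 turn about tool x: 0.0 (alt -180.0) q6 0.78
```

Request:
{"method": "step_arm", "body": {
  "targets": [
    [[0.025, 0, -0.002, 0], [0.05, 0, -0.003, 0], [0.075, 0, -0.003, 0], [0.0915, 0, -0.003, 0], [0.0915, 0, -0.003, 0]]
  ]
}}

```text
time: 3.07
tool_pos: [479.8, -289.9, 17.1]
tcp_rot: [-0.406, 1.557, 2.846]
contact_force: [-1.0, -0.8, -0.4]
grip_width: 91.9
```

Request:
{"method": "step_arm", "body": {
  "targets": [
    [[0, 0, 0, 0], [0, 0, 0, 0], [0, 0, 0, 0], [0, 0, 0, 0], [0, 0, 0, 0]]
  ],
  "jaw": 1
}}

```text
time: 3.48
tool_pos: [480.3, -290.3, 18.1]
tcp_rot: [-0.344, 1.559, 2.908]
contact_force: [-0.5, -0.5, -0.7]
grip_width: 63.1
```

Request:
{"method": "step_arm", "body": {
  "targets": [
    [[0, 0, 0, 0], [0, 0, 0, 0], [0, 0, 0, 0], [0, 0, 0, 0], [0, 0, 0, 0]]
  ]
}}

```text
time: 3.9
tool_pos: [480.3, -290.3, 18.2]
tcp_rot: [-0.344, 1.559, 2.908]
contact_force: [-0.1, -0.2, 0.0]
grip_width: 29.4
```

Run:
```python
from g import *
o,p,R=st(); print(p,R.round(4)); np.savez('grasp',p=p,R=R); go([481.5,-291.5,20],96.3)
```

```text
[ 480.28185516 -290.28039681   18.15205031] [[-0.0113  0.1103 -0.9938]
 [ 0.0027 -0.9939 -0.1103]
 [-0.9999 -0.0039  0.011 ]]
shift [-1.9  1.3 -1.1] dist 2.5 jaw now -83.7 turn about tool x: 0.0 (alt -180.0) q6 0.79
```

Request:
{"method": "step_arm", "body": {
  "targets": [
    [[0, 0.001, 0, 0], [0, 0.001, 0, 0], [0, 0.001, 0, 0], [0, 0.001, 0, 0], [0, 0.001, 0, 0]]
  ]
}}

```text
time: 4.32
tool_pos: [480.4, -291.3, 18.1]
tcp_rot: [-0.341, 1.559, 2.911]
contact_force: [0.1, -0.5, 0.2]
grip_width: 18.0
```

Request:
{"method": "step_arm", "body": {
  "targets": [
    [[-0.01, 0, 0, 0], [-0.03, 0, 0, 0], [-0.06, 0, 0, 0], [-0.09, 0, 0, 0], [-0.11, 0, 0, 0]]
  ]
}}

```text
time: 4.73
tool_pos: [482.2, -292.0, 131.3]
tcp_rot: [-0.221, 1.562, 3.032]
contact_force: [1.2, -0.7, -2.0]
grip_width: 17.5
```

Run:
```python
from g import *
o,p,R=st(); print(p,R.round(4),o['grip_width'],o['contact_force'])
d=np.array([np.cos(np.radians(77.5)),np.sin(np.radians(77.5))]); o0=np.array([581.6,135.8])
for s in(-230,-200):
  q=o0+s*d; print(q); go([*q,140],77.5+90)
```

```text
[ 482.20484185 -291.96389075  131.26386192] [[-0.0092  0.1103 -0.9939]
 [ 0.001  -0.9939 -0.1103]
 [-1.     -0.002   0.009 ]] 17.509599448820133 [ 1.16732369 -0.7145506  -1.99505411]
[531.81888879 -88.74808164]
shift [  -9.  -196.5  -71.6] dist 209.4 jaw now -83.7 turn about tool x: -71.2 (alt 108.8) q6 0.79
[538.31207721 -59.45920142]
shift [  -9.  -224.9  -81.3] dist 239.3 jaw now -83.7 turn about tool x: -71.2 (alt 108.8) q6 0.79
```

Request:
{"method": "step_arm", "body": {
  "targets": [
    [[-0.001, -0.02, -0.008, -6], [-0.002, -0.045, -0.016, -12], [-0.003, -0.075, -0.027, -18], [-0.004, -0.11, -0.04, -24], [-0.005, -0.14, -0.05, -30]]
  ]
}}

```text
time: 5.15
tool_pos: [516.5, -145.4, 136.7]
tcp_rot: [-0.805, 1.562, 2.975]
contact_force: [0.3, -0.2, -3.1]
grip_width: 18.0
```

Run:
```python
from g import *
d=np.array([np.cos(np.radians(77.5)),np.sin(np.radians(77.5))]); o0=np.array([581.6,135.8])
go([*(o0-235*d),140],77.5+90)
```

```text
shift [ -3.4 -33.1 -42.3] dist 53.8 jaw now -53.4 turn about tool x: -40.9 (alt 139.1) q6 0.52
```

Request:
{"method": "step_arm", "body": {
  "targets": [
    [[0, -0.007, -0.008, -6.5], [0, -0.013, -0.017, -13], [0, -0.02, -0.025, -20], [0, -0.026, -0.034, -26.5], [0, -0.033, -0.042, -33]]
  ]
}}

```text
time: 5.57
tool_pos: [530.5, -93.1, 137.1]
tcp_rot: [-1.395, 1.561, 2.968]
contact_force: [0.8, -0.2, -3.1]
grip_width: 18.0
```

Request:
{"method": "step_arm", "body": {
  "targets": [
    [[0, 0, 0, -4], [0, 0, 0, -8], [0, 0, 0, -8], [0, 0, 0, -8], [0, 0, 0, -8]]
  ]
}}

```text
time: 5.98
tool_pos: [530.4, -93.1, 137.3]
tcp_rot: [-1.53, 1.561, 2.97]
contact_force: [0.1, 0.7, -1.8]
grip_width: 17.5
```

Run:
```python
from m import *
from g import *
o,p,R=st(); print(p,R.round(4),o['contact_force'])
c=cap('wrist'); save(c,'w2.png'); W=world(c); full=(0,0,640,480)
for n,lo,hi in(('bar?',120,185),('roof',90,106),('block',60,76),('strip',28,36),('plate',14,26)):
    m=sel(c,W,full,lo,hi); rect(W[m],n); v,u=np.where(m); print(np.nanmedian(W[m][:,2]),u.min(),u.max(),v.min(),v.max())
```

```text
[530.42524752 -93.1399937  137.31050675] [[-9.200e-03  9.774e-01 -2.111e-01]
 [ 1.600e-03 -2.111e-01 -9.775e-01]
 [-1.000e+00 -9.400e-03  4.000e-04]] [ 0.08260346  0.6624316  -1.80728206]
bar? n 13256 c 534.7 -41.0 size 97.7 43.6 ang 86.13
167.4333082222987 276 369 59 313Traceback (most recent call last):
  File "<stdin>", line 6, in <module>
  File "m.py", line 10, in sel
    n,l,s,_=cv2.connectedComponentsWithStats(m.astype(np.uint8)); k=1+s[1:,4].argmax(); return l==k
                                                                      ~~~~~~~~~~~~~~^^
ValueError: attempt to get argmax of an empty sequence
```

View pics/w2.png

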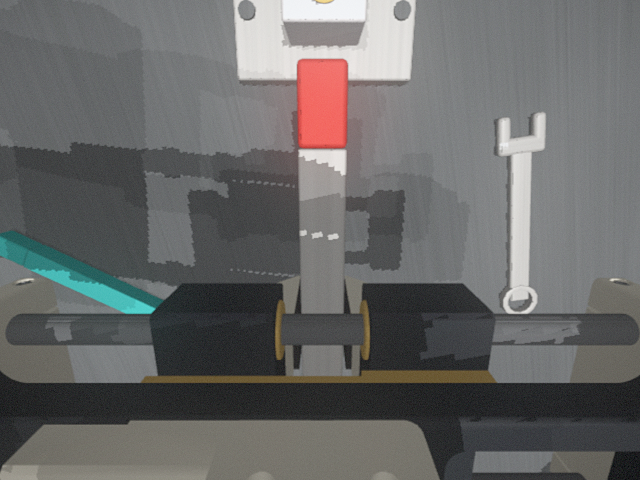

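The wrist view shows the bar held with its red nose at (322,65–148), in line with the block at (323,20) on the plate. The wrench at (520,220) is clear of the path. I measure the offsets next.

Run:
```python
from m import *
from g import *
o,p,R=st()
c=ld('wrist'); W=world(c); d=np.array([np.cos(np.radians(77.5)),np.sin(np.radians(77.5))]); n=np.array([-d[1],d[0]]); o0=np.array([581.6,135.8])
def rep(lab,m):
    P=W[m]; S=(P[:,:2]-o0)@d; L=(P[:,:2]-o0)@n
    print(lab,len(P),'along %.1f..%.1f lat %.1f..%.1f z %.1f'%(*np.percentile(S,[1,99]),*np.percentile(L,[1,99]),np.median(P[:,2])))
Z=W[...,2]; V,U=np.mgrid[:480,:640]
bar=(Z>155)&(Z<180)&(V<240)&(V>50)&(U>285)&(U<360); rep('bar',bar); rect(W[bar],'bar')
rep('blocktop',(Z>64)&(Z<76)&(V<40))
rep('plate',(Z>14)&(Z<26)&(V<90))
print('tcp along,lat',(p[:2]-o0)@d,(p[:2]-o0)@n)
# top camera
c=cap('top'); W=world(c); Z=W[...,2]; V,U=np.mgrid[:480,:640]; B=(V>160)&(V<260)&(U>170)&(U<340)
rep('T blocktop',B&(Z>64)&(Z<76)&(U>255)); rep('T plate',B&(Z>14)&(Z<26)); rep('T roof',B&(Z>92)&(Z<106))
```

```text
bar 8779 along -196.8..-134.3 lat -7.3..10.2 z 167.6
bar n 8779 c 544.3 -25.6 size 64.3 18.1 ang 77.8
blocktop 2119 along -91.8..-80.6 lat -22.3..26.1 z 69.5
plate 9813 along -114.1..-62.8 lat -61.9..65.5 z 19.8
tcp along,lat -234.6391708654691 0.39564658375084605
T blocktop 772 along -91.7..7.4 lat -25.1..24.9 z 71.8
T plate 1881 along -114.4..256.2 lat -94.2..64.9 z 21.7
T roof 2145 along 30.2..168.0 lat -54.6..55.8 z 99.6
```

```bash
cat >> g.py <<'E'
d=np.array([np.cos(np.radians(77.5)),np.sin(np.radians(77.5))]); n=np.array([-d[1],d[0]]); o0=np.array([581.6,135.8])
def along(s,z,lat=0.8): go([*(o0+s*d+lat*n),z],167.5)
def where():
    o,p,R=st(); print('along %.2f lat %.2f z %.2f'%((p[:2]-o0)@d,(p[:2]-o0)@n,p[2]),'F along %.2f lat %.2f z %.2f'%(o['contact_force'][:2]@d,o['contact_force'][:2]@n,o['contact_force'][2]))
E
python3 - <<'E'
from g import *
along(-225,29)
E
```

```text
shift [108.2   0.6  -9.7] dist 108.6 jaw now -12.2 turn about tool x: 0.3 (alt -179.7) q6 -0.1
```

Request:
{"method": "step_arm", "body": {
  "targets": [
    [[0.03, 0, 0, 0.3], [0.06, 0, 0, 0.3], [0.09, 0, -0.005, 0.3], [0.107, 0.001, -0.01, 0.3], [0.108, 0.001, -0.01, 0.3]]
  ]
}}

```text
time: 6.5
tool_pos: [530.1, -82.3, 25.7]
tcp_rot: [-1.591, 1.554, 2.904]
contact_force: [-0.6, -0.3, -2.1]
grip_width: 18.1
```

Request:
{"method": "step_arm", "body": {
  "targets": [
    [[0, 0, -0.005, 0], [0, 0, -0.01, 0], [0, 0, -0.015, 0], [0, 0, -0.02, 0], [0, 0, -0.022, 0]]
  ]
}}

```text
time: 6.92
tool_pos: [535.8, -60.2, 26.9]
tcp_rot: [-1.6, 1.557, 2.895]
contact_force: [0.3, 0.7, -2.3]
grip_width: 17.9
```

Run:
```python
from g import *
o,p,R=st(); print(R.round(4)); where(); along(-190,29)
```

```text
[[-1.380e-02  9.763e-01 -2.158e-01]
 [ 3.500e-03 -2.158e-01 -9.764e-01]
 [-9.999e-01 -1.420e-02 -4.000e-04]]
along -201.28 lat 2.33 z 26.89 F along 0.70 lat -0.11 z -2.33
shift [ -2.1   1.5 -11.3] dist 11.6 jaw now -12.5 turn about tool x: 0.0 (alt -180.0) q6 -0.04
```

Request:
{"method": "step_arm", "body": {
  "targets": [
    [[-0.002, 0.001, -0.002, 0], [-0.002, 0.0015, -0.004, 0], [-0.002, 0.0015, -0.006, 0], [-0.002, 0.0015, -0.008, 0], [-0.002, 0.0015, -0.009, 0]]
  ]
}}

```text
time: 7.33
tool_pos: [539.2, -52.3, 28.9]
tcp_rot: [-1.516, 1.557, 2.979]
contact_force: [-1.6, -7.4, -1.6]
grip_width: 17.9
```

Request:
{"method": "step_arm", "body": {
  "targets": [
    [[0, 0, -0.002, 0], [0, 0, -0.004, 0], [0, 0, -0.006, 0], [0, 0, -0.008, 0], [0, 0, -0.009, 0]]
  ]
}}

```text
time: 7.75
tool_pos: [541.1, -44.7, 29.1]
tcp_rot: [-1.397, 1.557, 3.098]
contact_force: [-1.5, -7.0, -1.5]
grip_width: 17.9
```

Run:
```python
from g import *
where(); along(-120,29)
```

```text
along -184.98 lat 0.47 z 29.05 F along -7.11 lat -0.03 z -1.52
shift [ -0.1  -0.3 -65. ] dist 65.0 jaw now -12.4 turn about tool x: 0.1 (alt -179.9) q6 -0.0
```

```bash
cat >> g.py <<'E'
def look(f=None):
    c=cap('top'); W=world(c); Z=W[...,2]; V,U=np.mgrid[:480,:640]; B=(V>160)&(V<270)&(U>170)&(U<400)
    S=(W[...,:2]-o0)@d; L=(W[...,:2]-o0)@n
    m=B&(Z>64)&(Z<76)&(S>-130)&(S<31)&(abs(L)<30); 
    print('block rear %.1f lead %.1f lat %.1f..%.1f'%(*np.percentile(S[m],[1,99]),*np.percentile(L[m],[1,99])))
    col=c['color'].astype(int); red=(col[...,0]>130)&(col[...,1]<80)&(col[...,2]<80)&(V>150)&(V<300)&(U>250)&(U<420)&(Z>35)
    if red.sum(): print('red tips n',red.sum(),'along %.1f..%.1f'%tuple(np.percentile(S[red],[1,99])))
    if f: save(c,f,(170,150,410,330),(800,600))
E
python3 - <<'E'
from g import *
look('t2.png'); where()
E
```

```text
block rear -84.7 lead 14.4 lat -24.5..25.0
red tips n 47 along -102.1..-84.8
along -184.82 lat 0.50 z 29.02 F along -5.96 lat -0.32 z -0.33
```

View pics/t2.png

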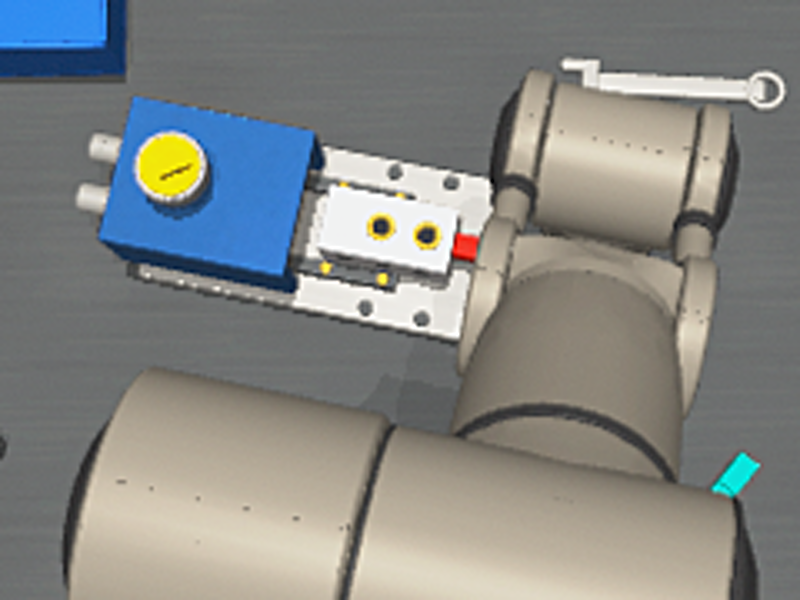

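The crop shows the nose at (466,247) against the block's rear at (455,245). The block moved straight, with its rear at -84.7 and its leading end at about 15. The stop can't be nearer than 80, so I have about 60 mm of free slide. I keep nudging in small pushes.

Request:
{"method": "step_arm", "body": {
  "targets": [
    [[0, 0, -0.002, 0], [0, 0, -0.004, 0], [0, 0, -0.006, 0], [0, 0, -0.008, 0], [0, 0, -0.01, 0]]
  ]
}}

```text
time: 8.22
tool_pos: [543.2, -36.1, 29.1]
tcp_rot: [-1.282, 1.557, -3.069]
contact_force: [-1.4, -6.4, -1.2]
grip_width: 17.8
```

Request:
{"method": "step_arm", "body": {
  "targets": [
    [[0, 0, -0.002, 0], [0, 0, -0.004, 0], [0, 0, -0.006, 0], [0, 0, -0.008, 0], [0, 0, -0.01, 0]]
  ]
}}

```text
time: 8.63
tool_pos: [545.2, -27.8, 29.2]
tcp_rot: [-1.16, 1.556, -2.948]
contact_force: [-1.7, -7.5, -0.1]
grip_width: 17.6
```

Request:
{"method": "step_arm", "body": {
  "targets": [
    [[0, 0, -0.002, 0], [0, 0, -0.004, 0], [0, 0, -0.006, 0], [0, 0, -0.008, 0], [0, 0, -0.01, 0]]
  ]
}}

```text
time: 9.05
tool_pos: [547.3, -19.5, 29.3]
tcp_rot: [-1.047, 1.555, -2.835]
contact_force: [-1.5, -7.1, 0.1]
grip_width: 18.0
```

Run:
```python
from g import *
where(); look(); along(-120,29)
```

```text
along -159.03 lat -0.12 z 29.28 F along -7.22 lat -0.05 z 0.14
block rear -58.4 lead 30.3 lat -24.8..24.4
red tips n 53 along -258.2..-58.5
shift [ -0.   -0.8 -38.7] dist 38.7 jaw now -12.5 turn about tool x: 0.0 (alt -180.0) q6 0.05
```

Request:
{"method": "step_arm", "body": {
  "targets": [
    [[0, 0, -0.002, 0], [0, 0, -0.004, 0], [0, -0.0003, -0.006, 0], [0, -0.0005, -0.008, 0], [0, -0.0005, -0.01, 0]]
  ]
}}

```text
time: 9.52
tool_pos: [549.0, -10.7, 29.4]
tcp_rot: [-0.951, 1.555, -2.739]
contact_force: [-1.5, -7.1, 1.0]
grip_width: 17.6
```

Request:
{"method": "step_arm", "body": {
  "targets": [
    [[0, 0, -0.002, 0], [0, 0, -0.004, 0], [0, -0.0003, -0.006, 0], [0, -0.0005, -0.008, 0], [0, -0.0005, -0.01, 0]]
  ]
}}

```text
time: 9.93
tool_pos: [550.6, -2.3, 29.5]
tcp_rot: [-0.852, 1.554, -2.641]
contact_force: [-0.6, -7.6, 0.6]
grip_width: 17.3
```

Request:
{"method": "step_arm", "body": {
  "targets": [
    [[0, 0, -0.002, 0], [0, 0, -0.004, 0], [0, -0.0003, -0.006, 0], [0, -0.0003, -0.008, 0], [0, -0.0003, -0.01, 0]]
  ]
}}

```text
time: 10.35
tool_pos: [552.5, 6.0, 29.6]
tcp_rot: [-0.765, 1.553, -2.554]
contact_force: [-2.4, -7.3, -0.0]
grip_width: 17.9
```

Run:
```python
from g import *
where(); look(); along(-120,29); o,p,R=st(); print(R.round(4))
```

```text
along -133.04 lat 0.35 z 29.64 F along -7.64 lat 0.74 z -0.02
block rear -32.2 lead 30.2 lat -24.4..24.5
red tips n 52 along -231.6..-207.9
shift [  0.5  -0.4 -12.7] dist 12.7 jaw now -12.5 turn about tool x: 0.0 (alt -180.0) q6 0.11
[[-0.015   0.9762 -0.2162]
 [-0.0098 -0.2164 -0.9763]
 [-0.9998 -0.0125  0.0128]]
```

Request:
{"method": "step_arm", "body": {
  "targets": [
    [[0, 0, -0.002, 0], [0, 0, -0.004, 0], [0, 0, -0.006, 0], [0, -0.0003, -0.007, 0], [0, -0.0003, -0.007, 0]]
  ]
}}

```text
time: 10.82
tool_pos: [553.8, 12.0, 29.8]
tcp_rot: [-0.7, 1.552, -2.489]
contact_force: [-1.7, -7.2, 1.2]
grip_width: 17.6
```

Request:
{"method": "step_arm", "body": {
  "targets": [
    [[0, 0, -0.001, 0], [0, 0, -0.0015, 0], [0, 0, -0.002, 0], [0, 0, -0.0025, 0], [0, 0, -0.003, 0]]
  ]
}}

```text
time: 11.23
tool_pos: [554.3, 13.4, 29.9]
tcp_rot: [-0.644, 1.55, -2.433]
contact_force: [-1.4, -7.3, 0.6]
grip_width: 18.0
```

Request:
{"method": "step_arm", "body": {
  "targets": [
    [[0, 0, -0.001, 0], [0, 0, -0.0015, 0], [0, 0, -0.002, 0], [0, 0, -0.0025, 0], [0, 0, -0.003, 0]]
  ]
}}

```text
time: 11.65
tool_pos: [554.8, 15.0, 30.0]
tcp_rot: [-0.602, 1.549, -2.392]
contact_force: [-2.0, -7.8, 0.5]
grip_width: 17.6
```

Request:
{"method": "step_arm", "body": {
  "targets": [
    [[0, 0, -0.0015, 0], [0, 0, -0.0022, 0], [0, 0, -0.0028, 0], [0, 0, -0.0034, 0], [0, 0, -0.004, 0]]
  ]
}}

```text
time: 12.07
tool_pos: [555.5, 17.6, 30.0]
tcp_rot: [-0.564, 1.548, -2.354]
contact_force: [-2.0, -8.2, 0.8]
grip_width: 17.7
```

Request:
{"method": "step_arm", "body": {
  "targets": [
    [[0, 0, -0.0015, 0], [0, 0, -0.0022, 0], [0, 0, -0.0028, 0], [0, 0, -0.0034, 0], [0, 0, -0.004, 0]]
  ]
}}

```text
time: 12.48
tool_pos: [556.1, 20.1, 30.1]
tcp_rot: [-0.533, 1.546, -2.322]
contact_force: [-2.0, -7.6, 0.1]
grip_width: 18.0
```

Run:
```python
from g import *
where(); look(); along(-100,29); o,p,R=st(); print(R.round(4))
```

```text
along -118.46 lat -0.16 z 30.11 F along -7.86 lat 0.32 z 0.14
block rear -15.1 lead 30.8 lat -24.8..24.4
red tips n 73 along -217.3..-190.1
shift [  0.7  -1.  -18.3] dist 18.4 jaw now -12.5 turn about tool x: -0.0 (alt 180.0) q6 0.15
[[-0.0169  0.9761 -0.2167]
 [-0.0181 -0.217  -0.976 ]
 [-0.9997 -0.0126  0.0214]]
```

Request:
{"method": "step_arm", "body": {
  "targets": [
    [[0, 0, -0.0015, 0], [0, -0.0003, -0.0022, 0], [0, -0.0005, -0.0028, 0], [0, -0.0005, -0.0034, 0], [0, -0.0005, -0.004, 0]]
  ]
}}

```text
time: 12.95
tool_pos: [556.5, 22.8, 30.2]
tcp_rot: [-0.495, 1.545, -2.285]
contact_force: [-1.1, -6.9, 1.1]
grip_width: 17.4
```

Request:
{"method": "step_arm", "body": {
  "targets": [
    [[0, 0, -0.0015, 0], [0, -0.0003, -0.0022, 0], [0, -0.0005, -0.0028, 0], [0, -0.0005, -0.0034, 0], [0, -0.0005, -0.004, 0]]
  ]
}}

```text
time: 13.37
tool_pos: [556.8, 25.4, 30.4]
tcp_rot: [-0.461, 1.543, -2.251]
contact_force: [-1.1, -8.2, 0.9]
grip_width: 18.1
```

Request:
{"method": "step_arm", "body": {
  "targets": [
    [[0, 0, -0.0015, 0], [0, 0, -0.0022, 0], [0, 0, -0.0028, 0], [0, 0, -0.0034, 0], [0, 0, -0.004, 0]]
  ]
}}

```text
time: 13.78
tool_pos: [557.6, 27.9, 30.5]
tcp_rot: [-0.435, 1.542, -2.225]
contact_force: [-1.7, -7.6, 1.2]
grip_width: 17.9
```

Request:
{"method": "step_arm", "body": {
  "targets": [
    [[0, 0, -0.0015, 0], [0, -0.0003, -0.0022, 0], [0, -0.0004, -0.0028, 0], [0, -0.0004, -0.0034, 0], [0, -0.0004, -0.004, 0]]
  ]
}}

```text
time: 14.2
tool_pos: [558.0, 30.6, 30.6]
tcp_rot: [-0.41, 1.54, -2.201]
contact_force: [-1.5, -7.5, 1.2]
grip_width: 17.9
```

Request:
{"method": "step_arm", "body": {
  "targets": [
    [[0, 0, -0.0015, 0], [0, 0, -0.0022, 0], [0, 0, -0.0028, 0], [0, 0, -0.0034, 0], [0, 0, -0.004, 0]]
  ]
}}

```text
time: 14.62
tool_pos: [558.7, 33.1, 30.6]
tcp_rot: [-0.394, 1.538, -2.185]
contact_force: [-1.7, -7.4, 0.0]
grip_width: 17.8
```

Run:
```python
from g import *
where(); look(); along(-100,29); o,p,R=st(); print(R.round(4))
```

```text
along -105.28 lat 0.15 z 30.62 F along -7.57 lat 0.03 z 0.03
block rear -3.9 lead 30.7 lat -25.2..24.4
red tips n 89 along -203.4..-27.0
shift [ 1.4 -0.6 -5.2] dist 5.4 jaw now -12.6 turn about tool x: -0.1 (alt 179.9) q6 0.18
[[-0.0186  0.9758 -0.2179]
 [-0.0264 -0.2184 -0.9755]
 [-0.9995 -0.0124  0.0298]]
```

Request:
{"method": "step_arm", "body": {
  "targets": [
    [[0.0003, 0, -0.0015, 0], [0.0005, 0, -0.0022, 0], [0.0005, -0.0002, -0.0028, 0], [0.0005, -0.0002, -0.0034, 0], [0.0005, -0.0002, -0.004, 0]]
  ]
}}

```text
time: 15.08
tool_pos: [559.2, 35.7, 30.2]
tcp_rot: [-0.375, 1.537, -2.166]
contact_force: [-0.8, -8.0, 0.9]
grip_width: 17.3
```

Request:
{"method": "step_arm", "body": {
  "targets": [
    [[0.0003, 0, -0.0015, 0], [0.0005, 0, -0.0022, 0], [0.0005, -0.0002, -0.0028, 0], [0.0005, -0.0002, -0.0034, 0], [0.0005, -0.0002, -0.004, 0]]
  ]
}}

```text
time: 15.5
tool_pos: [559.8, 38.2, 29.8]
tcp_rot: [-0.358, 1.535, -2.149]
contact_force: [-2.3, -7.6, 1.9]
grip_width: 18.2
```

Request:
{"method": "step_arm", "body": {
  "targets": [
    [[0.0003, 0, -0.0015, 0], [0.0005, 0, -0.0022, 0], [0.0005, -0.0002, -0.0028, 0], [0.0005, -0.0002, -0.0034, 0], [0.0005, -0.0002, -0.004, 0]]
  ]
}}

```text
time: 15.92
tool_pos: [560.3, 40.6, 29.4]
tcp_rot: [-0.34, 1.533, -2.131]
contact_force: [-3.1, -8.0, 1.5]
grip_width: 18.0
```

Request:
{"method": "step_arm", "body": {
  "targets": [
    [[0, 0, -0.0015, 0], [0, 0, -0.0022, 0], [0, -0.0002, -0.0028, 0], [0, -0.0002, -0.0034, 0], [0, -0.0002, -0.004, 0]]
  ]
}}

```text
time: 16.33
tool_pos: [560.9, 43.1, 29.5]
tcp_rot: [-0.324, 1.532, -2.116]
contact_force: [-2.1, -8.9, 1.6]
grip_width: 18.0
```

Request:
{"method": "step_arm", "body": {
  "targets": [
    [[0, 0, -0.0015, 0], [0, 0, -0.0022, 0], [0, -0.0002, -0.0028, 0], [0, -0.0002, -0.0034, 0], [0, -0.0002, -0.004, 0]]
  ]
}}

```text
time: 16.75
tool_pos: [561.5, 45.5, 29.6]
tcp_rot: [-0.31, 1.53, -2.102]
contact_force: [-1.6, -8.4, 1.2]
grip_width: 17.8
```

Run:
```python
from g import *
where(); look(); along(-90,29); o,p,R=st(); print(R.round(4))
```

```text
along -92.55 lat 0.11 z 29.62 F along -8.52 lat -0.20 z 1.18
block rear -24.7 lead 30.7 lat -24.7..22.4
red tips n 95 along -190.7..-9.5
shift [ 0.5 -0.7 -2.5] dist 2.6 jaw now -12.7 turn about tool x: -0.2 (alt 179.8) q6 0.22
[[-0.0207  0.9755 -0.219 ]
 [-0.0353 -0.2196 -0.975 ]
 [-0.9992 -0.0124  0.039 ]]
```

Request:
{"method": "step_arm", "body": {
  "targets": [
    [[0, 0, -0.0015, 0], [0, 0, -0.002, 0], [0, -0.0002, -0.0025, 0], [0, -0.0002, -0.003, 0], [0, -0.0002, -0.0035, 0]]
  ]
}}

```text
time: 17.22
tool_pos: [561.9, 47.4, 29.7]
tcp_rot: [-0.297, 1.528, -2.089]
contact_force: [-1.7, -9.3, 2.2]
grip_width: 18.1
```

Request:
{"method": "step_arm", "body": {
  "targets": [
    [[0, 0, -0.0015, 0], [0, 0, -0.002, 0], [0, -0.0002, -0.0025, 0], [0, -0.0002, -0.003, 0], [0, -0.0002, -0.0035, 0]]
  ]
}}

```text
time: 17.63
tool_pos: [562.2, 49.2, 29.8]
tcp_rot: [-0.289, 1.526, -2.081]
contact_force: [-1.6, -8.9, 1.3]
grip_width: 17.6
```

Request:
{"method": "step_arm", "body": {
  "targets": [
    [[0, 0, -0.0015, 0], [0, 0, -0.002, 0], [0, -0.0002, -0.0025, 0], [0, -0.0002, -0.003, 0], [0, -0.0002, -0.0035, 0]]
  ]
}}

```text
time: 18.05
tool_pos: [562.5, 50.8, 29.8]
tcp_rot: [-0.28, 1.523, -2.072]
contact_force: [-3.4, -11.9, 2.2]
grip_width: 18.2
```

Request:
{"method": "step_arm", "body": {
  "targets": [
    [[0, 0, -0.0015, 0], [0, 0, -0.002, 0], [0, -0.0002, -0.0025, 0], [0, -0.0002, -0.003, 0], [0, -0.0002, -0.0035, 0]]
  ]
}}

```text
time: 18.47
tool_pos: [562.4, 50.9, 29.7]
tcp_rot: [-0.274, 1.518, -2.066]
contact_force: [-4.2, -19.0, 1.0]
grip_width: 17.8
```

Run:
```python
from g import *
where(); look('t3.png'); along(-80,29); o,p,R=st(); print(R.round(4))
```

```text
along -87.09 lat 0.36 z 29.74 F along -19.49 lat -0.04 z 0.98
block rear -18.5 lead 30.9 lat -8.6..-1.6
red tips n 101 along -184.8..1.7
shift [ 0.4 -0.5 -7.1] dist 7.1 jaw now -12.7 turn about tool x: -0.2 (alt 179.8) q6 0.24
[[-0.0251  0.9754 -0.219 ]
 [-0.0464 -0.22   -0.9744]
 [-0.9986 -0.0143  0.0508]]
```

View pics/t3.png

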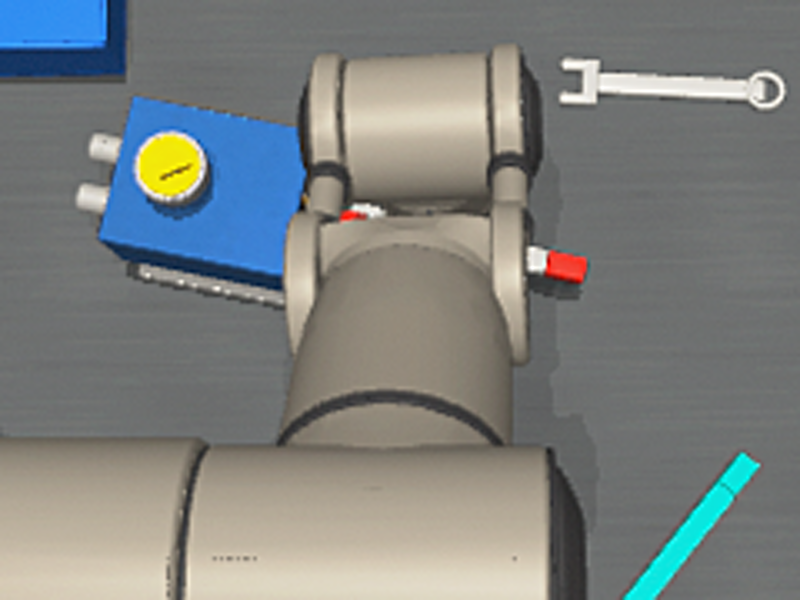

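Home: the TCP is stuck at y≈50.9, and the push rose from about 7.8 N sliding to 19.5 N (+11.7 N, below 25 N on the stop). The crop shows the red nose at (350,215) still on the block by the mouth. I back off straight along the slideway.

Request:
{"method": "step_arm", "body": {
  "targets": [
    [[0, 0, 0.003, 0], [0, 0, 0.01, 0], [0, 0, 0.025, 0], [0, 0, 0.045, 0], [0, 0, 0.065, 0]]
  ]
}}

```text
time: 18.93
tool_pos: [547.8, -12.7, 32.9]
tcp_rot: [-0.282, 1.518, -2.073]
contact_force: [0.1, -0.1, -0.7]
grip_width: 17.7
```

Request:
{"method": "step_arm", "body": {
  "targets": [
    [[0, 0, 0.02, 0], [-0.02, 0, 0.04, 0], [-0.05, 0, 0.06, 0], [-0.08, 0, 0.08, 0], [-0.1, 0, 0.1, 0]]
  ]
}}

```text
time: 19.35
tool_pos: [529.0, -106.4, 140.3]
tcp_rot: [-0.234, 1.52, -2.025]
contact_force: [0.7, -0.6, -2.1]
grip_width: 17.7
```

Run:
```python
from m import *
from g import *
where(); o,p,R=st(); print(p,R.round(4)); go([481.5,-291.5,135],96.3)
c=cap('wrist'); save(c,'w3.png'); W=world(c); Z=W[...,2]; V,U=np.mgrid[:480,:640]
S=(W[...,:2]-o0)@d; L=(W[...,:2]-o0)@n
m=(Z>64)&(Z<76)&(abs(L)<24)&(S>-60)&(S<40); print('block top',m.sum(),np.percentile(S[m],[1,99]))
b=(Z>p[2]+10)&(Z<p[2]+45)&(V<240)&(U>270)&(U<370)&(abs(L)<20); P=W[b]; s=S[b]
A=np.polyfit(s,P[:,2],1); print('bar slope',A[0],'along',np.percentile(s,[1,99]),'lat',L[b].min(),L[b].max())
print('bar top z rel tcp at tcp',np.polyval(A,(p[:2]-o0)@d)-p[2])
```

```text
along -247.84 lat -1.08 z 140.29 F along -0.42 lat -0.80 z -2.14
[ 529.0136677  -106.39979616  140.29376071] [[-0.0225  0.9757 -0.218 ]
 [-0.046  -0.2188 -0.9747]
 [-0.9987 -0.0119  0.0498]]
shift [ 14.9  -5.8 190.5] dist 191.2 jaw now -12.6 turn about tool x: 71.1 (alt -108.9) q6 -0.06Traceback (most recent call last):
  File "<stdin>", line 6, in <module>
    return _quantile_unchecked(
        a, q, axis, out, overwrite_input, method, keepdims, weights)
    return _ureduce(a,
                    func=_quantile_ureduce_func,
    ...<5 lines>...
                    overwrite_input=overwrite_input,
                    method=method)
    r = func(a, **kwargs)
    result = _quantile(arr,
                       quantiles=q,
    ...<2 lines>...
                       out=out,
                       weights=wgt)
    slices_having_nans = np.isnan(arr[-1, ...])
                                  ~~~^^^^^^^^^
IndexError: index -1 is out of bounds for axis 0 with size 0
```

View pics/w3.png

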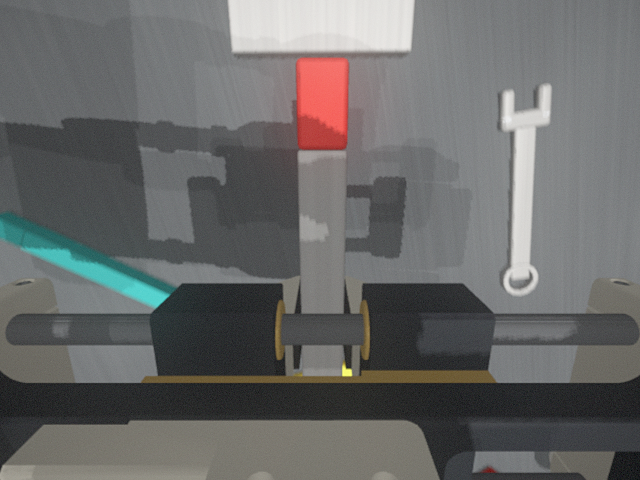

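The wrist view shows the bar unslipped in the jaws, with the nose at (322,58–148) as before. I check the block from the top camera, and the bar's tilt.

Run:
```python
from m import *
from g import *
o,p,R=st(); look()
c=ld('wrist'); W=world(c); Z=W[...,2]; V,U=np.mgrid[:480,:640]
S=(W[...,:2]-o0)@d; L=(W[...,:2]-o0)@n
b=(Z>p[2]+10)&(Z<p[2]+45)&(V<240)&(U>270)&(U<370)&(abs(L)<20); P=W[b]; s=S[b]
A=np.polyfit(s,P[:,2],1); print('bar slope',A[0],'along',np.percentile(s,[1,99]),'lat',np.percentile(L[b],[1,99]),'tcp',(p[:2]-o0)@d,(p[:2]-o0)@n)
print('bar top z rel tcp',np.polyval(A,(p[:2]-o0)@d)-p[2])
# path preview: world -> rest
for k,(w,a) in enumerate([((510,-200,140),-42.6),((481.5,-291.5,140),-72),((481.5,-291.5,140),-83.7)]): go(w,a)
```

```text
block rear 13.9 lead 30.8 lat -25.0..24.1
red tips n 78 along -348.9..-150.2
bar slope -0.008599827446746153 along [-208.27481026 -146.47104987] lat [-9.39356312  8.095577  ] tcp -251.17479944154624 -3.2848540815511384
bar top z rel tcp 26.109606622032913
shift [ 6.4  0.5 93.6] dist 93.9 jaw now -12.8 turn about tool x: 29.8 (alt -150.2) q6 -0.06
shift [ 11.4  -7.1 189. ] dist 189.5 jaw now -12.8 turn about tool x: 59.2 (alt -120.8) q6 -0.06
shift [ 11.4  -7.1 189. ] dist 189.5 jaw now -12.8 turn about tool x: 70.9 (alt -109.1) q6 -0.06
```

Request:
{"method": "step_arm", "body": {
  "targets": [
    [[0.001, 0, 0.019, 6], [0.002, 0, 0.038, 12], [0.003, 0, 0.057, 18], [0.004, 0, 0.076, 24], [0.005, 0, 0.094, 30]]
  ]
}}

```text
time: 19.87
tool_pos: [508.8, -199.9, 140.0]
tcp_rot: [0.361, 1.52, -1.961]
contact_force: [0.3, 0.3, -2.2]
grip_width: 18.0
```

Run:
```python
from g import *
go([481.5,-291.5,145],96.3)
```

```text
shift [-0.1 42.6 85.7] dist 95.7 jaw now -43.0 turn about tool x: 40.7 (alt -139.3) q6 0.29
```

Request:
{"method": "step_arm", "body": {
  "targets": [
    [[0, 0.008, 0.017, 6.5], [0, 0.017, 0.034, 13], [0, 0.025, 0.051, 20], [0, 0.034, 0.068, 26.5], [0, 0.042, 0.085, 33]]
  ]
}}

```text
time: 20.28
tool_pos: [481.1, -290.3, 143.3]
tcp_rot: [0.902, 1.521, -2.001]
contact_force: [-0.2, 0.1, -1.9]
grip_width: 17.9
```

Request:
{"method": "step_arm", "body": {
  "targets": [
    [[0, 0, 0, 4], [0, 0, 0, 7.5], [0, 0, 0, 7.5], [0, 0, 0, 7.5], [0, 0, 0, 7.5]]
  ]
}}

```text
time: 20.7
tool_pos: [481.1, -289.5, 142.6]
tcp_rot: [1.008, 1.522, -2.024]
contact_force: [-0.6, 0.4, -2.1]
grip_width: 17.8
```

Run:
```python
from m import *
from g import *
o,p,R=st(); print(p,R.round(4)); go([481.5,-291.5,30],96.3)
c=cap('wrist'); save(c,'w4.png'); W=world(c); Z=W[...,2]; V,U=np.mgrid[:480,:640]
print(st()[1])
e=np.array([np.cos(np.radians(6.3)),np.sin(np.radians(6.3))]); q=np.array([-e[1],e[0]]); r0=np.array([481.5,-291.5])
S=(W[...,:2]-r0)@e; L=(W[...,:2]-r0)@q
b=(Z>p[2]+10)&(Z<p[2]+45)&(V<240)&(U>270)&(U<370)&(abs(L)<25); s=S[b]
A=np.polyfit(s,Z[b],1); print('bar slope',A,'along',np.percentile(s,[1,99]),'lat',np.percentile(L[b],[1,99])); rect(W[b],'bar')
print('bar top z rel tcp',np.polyval(A,(p[:2]-r0)@e)-p[2])
col=c['color'].astype(int); yel=(col[...,0]>110)&(col[...,1]>110)&(col[...,2]<90)&(V<270)
for lo,hi in((5,14),(40,50)):
  m=yel&(Z>lo)&(Z<hi); print(lo,m.sum(),'S',np.percentile(S[m],[1,99]),'L',np.percentile(L[m],[1,99])) if m.sum() else 0
```

```text
[ 481.13625057 -289.45546464  142.62753741] [[-0.0213  0.1102 -0.9937]
 [-0.0438 -0.9931 -0.1092]
 [-0.9988  0.0412  0.026 ]]
shift [112.6  -2.6  -3.1] dist 112.6 jaw now -83.7 turn about tool x: 0.0 (alt -180.0) q6 0.83
[ 481.21190759 -289.54558927  142.86625813]
bar slope [1.38062760e-02 1.72444442e+02] along [ 38.3466104  100.15344672] lat [-5.99397859 11.51573026]
bar n 8990 c 549.9 -281.2 size 63.6 18.1 ang 6.31
bar top z rel tcp 29.815010735479177
5 980 S [-39.0945536   76.21931744] L [-33.7978241   34.80676139]
40 24 S [50.93648388 69.83381881] L [14.48375436 19.84338228]
```

View pics/w4.png

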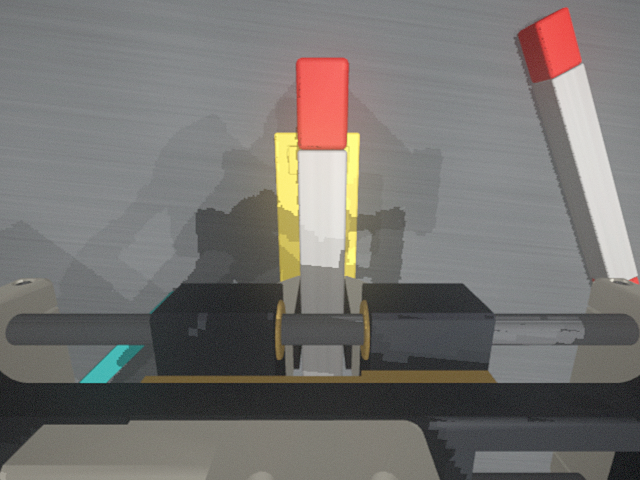

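The wrist view shows the bar (322,60–280) centred over the yellow rest (275–358). By depth it is 2.3 mm off laterally, with its end at S=100 as wanted. I descend in two stages.

Run:
```python
from g import *
go([481.2,-291.8,45],96.3); go([481.2,-291.8,18.5],96.3)
```

```text
shift [97.8 -1.8 -2.3] dist 97.9 jaw now -83.7 turn about tool x: 0.0 (alt -180.0) q6 0.83
shift [124.3  -2.9  -2.9] dist 124.4 jaw now -83.7 turn about tool x: 0.0 (alt -180.0) q6 0.83
```

Request:
{"method": "step_arm", "body": {
  "targets": [
    [[0.03, -0.001, -0.001, 0], [0.06, -0.0015, -0.002, 0], [0.085, -0.002, -0.002, 0], [0.096, -0.002, -0.002, 0], [0.096, -0.002, -0.002, 0]]
  ]
}}

```text
time: 21.17
tool_pos: [479.6, -290.3, 44.3]
tcp_rot: [0.904, 1.523, -2.127]
contact_force: [-1.0, 0.1, -2.1]
grip_width: 17.5
```

Request:
{"method": "step_arm", "body": {
  "targets": [
    [[0, 0, 0, 0], [0, 0, 0, 0], [0, 0, 0, 0], [0, 0, 0, 0], [0, 0, 0, 0]]
  ]
}}

```text
time: 21.58
tool_pos: [480.1, -290.7, 45.3]
tcp_rot: [0.943, 1.523, -2.088]
contact_force: [-0.3, -0.9, -2.1]
grip_width: 17.9
```

Run:
```python
from g import *
print(st()[1],st()[2].round(3)); go([481.2,-291.8,18.5],96.3)
```

```text
[ 480.07495346 -290.66738567   45.30304075] [[-0.024  0.111 -0.994]
 [-0.042 -0.993 -0.11 ]
 [-0.999  0.039  0.028]]
shift [26.8  0.2 -1.8] dist 26.9 jaw now -83.6 turn about tool x: 0.1 (alt -179.9) q6 0.85
```

Request:
{"method": "step_arm", "body": {
  "targets": [
    [[0.005, 0, -0.002, 0], [0.011, 0, -0.002, 0], [0.017, 0, -0.002, 0], [0.022, 0, -0.002, 0], [0.023, 0, -0.002, 0]]
  ]
}}

```text
time: 22.0
tool_pos: [480.8, -290.9, 20.8]
tcp_rot: [0.893, 1.523, -2.138]
contact_force: [0.2, -0.0, -2.8]
grip_width: 17.7
```

Request:
{"method": "step_arm", "body": {
  "targets": [
    [[0.001, 0, 0, 0], [0.002, 0, 0, 0], [0.003, 0, 0, 0], [0.003, 0, 0, 0], [0.003, 0, 0, 0]]
  ]
}}

```text
time: 22.42
tool_pos: [480.7, -291.0, 18.3]
tcp_rot: [0.895, 1.523, -2.136]
contact_force: [-1.2, 2.0, 4.8]
grip_width: 18.1
```

Run:
```python
from g import *
o,p,R=st(); print(p,o['contact_force']); go([481.2,-291.8,18.3],96.3)
```

```text
[ 480.67407943 -291.03716172   18.34853178] [-1.17550048  2.04928948  4.79756687]
shift [ 0.1  0.8 -0.4] dist 0.9 jaw now -83.6 turn about tool x: 0.1 (alt -179.9) q6 0.85
```

The bar is seated: the vertical force went from -2 N (carrying it) to +4.8 N, at the original grasp height. Letting go.

Request:
{"method": "step_arm", "body": {
  "targets": [
    [[0, 0, 0, 0], [0, 0, 0, 0], [0, 0, 0, 0], [0, 0, 0, 0], [0, 0, 0, 0]]
  ],
  "jaw": 0
}}

```text
time: 22.83
tool_pos: [480.7, -291.1, 18.3]
tcp_rot: [0.898, 1.523, -2.132]
contact_force: [-0.3, 0.2, 0.5]
grip_width: 46.5
```

Request:
{"method": "step_arm", "body": {
  "targets": [
    [[0, 0, 0, 0], [0, 0, 0, 0], [0, 0, 0, 0], [0, 0, 0, 0], [0, 0, 0, 0]]
  ]
}}

```text
time: 23.25
tool_pos: [480.7, -291.1, 18.3]
tcp_rot: [0.898, 1.523, -2.133]
contact_force: [0.2, 0.0, -0.0]
grip_width: 79.9
```

Request:
{"method": "step_arm", "body": {
  "targets": [
    [[-0.02, 0, 0, 0], [-0.05, 0, 0, 0], [-0.09, 0, 0, 0], [-0.13, 0, 0, 0], [-0.17, 0, 0, 0]]
  ]
}}

```text
time: 23.67
tool_pos: [484.7, -283.8, 189.8]
tcp_rot: [0.886, 1.523, -2.145]
contact_force: [1.3, -0.9, -0.2]
grip_width: 91.6
```

Request:
{"method": "step_arm", "body": {
  "targets": [
    [[-0.01, 0, 0.02, 0], [-0.02, 0, 0.04, 0], [-0.03, 0, 0.06, 0], [-0.03, 0, 0.06, 0], [-0.03, 0, 0.06, 0]]
  ]
}}

```text
time: 24.08
tool_pos: [425.7, -289.5, 222.4]
tcp_rot: [0.926, 1.523, -2.107]
contact_force: [0.3, -0.3, -0.1]
grip_width: 91.9
```

Run:
```python
from m import *
from g import *
o,p,R=st(); print(p,o['grip_width'],o['contact_force'])
c=cap('wrist'); save(c,'w5.png'); W=world(c); Z=W[...,2]; V,U=np.mgrid[:480,:640]
col=c['color'].astype(int); yel=(col[...,0]>110)&(col[...,1]>110)&(col[...,2]<90)
m=sel(c,W,(0,0,640,480),40,56,~yel); rect(W[m],'bar'); P=W[m]; print('z',np.median(P[:,2]),'slope x',np.polyfit(P[:,0],P[:,2],1)[0],'slope y',np.polyfit(P[:,1],P[:,2],1)[0])
look('t4.png')
```

```text
[ 425.72093746 -289.4941101   222.38423425] 91.94681214780546 [ 0.27729815 -0.27134843 -0.0742904 ]
bar n 4078 c 481.9 -291.3 size 199.1 18.0 ang 6.33
z 47.76786814578571 slope x -0.00047319513014540285 slope y -0.003423435896843459
block rear 13.8 lead 30.7 lat -24.9..24.6
```

View pics/w5.png

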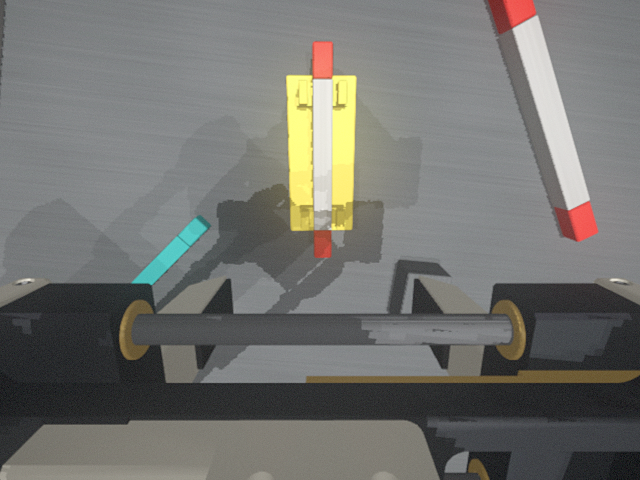

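View pics/t4.png

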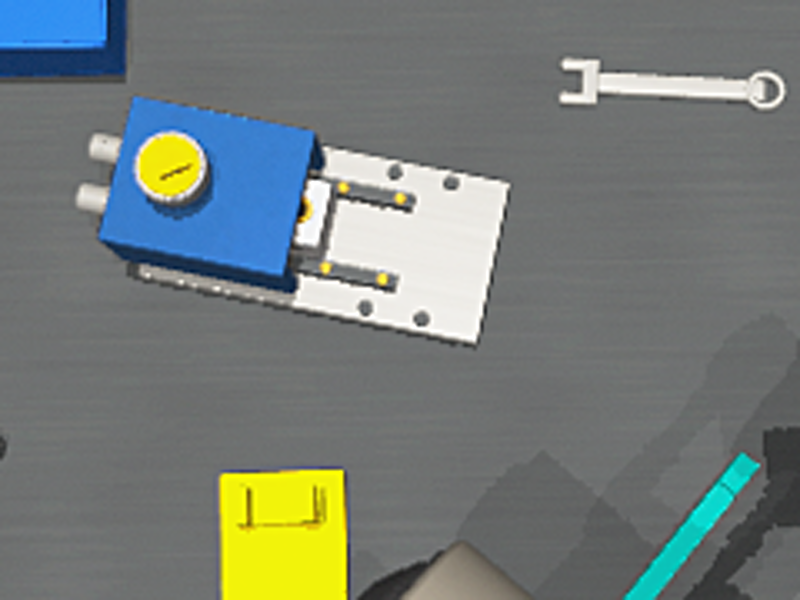

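The wrist view shows the bar (322,45–255) flat in both saddles, level, at z 47.8 and in its original pose. The top view shows the block's rear (315,215) just out of the mouth at +13.8, unchanged since the stop. The wrench and the turquoise bar are undisturbed, and the gripper is clear. Handing in.

```bash
python3 -c "
from plant import bot
print(bot.close_job())"
```

```text
the job is handed in; nothing more can be done
None
```

The valve block is home against the stop and the tapping bar is back in its rest. The job was handed in at about 24 s of the 72 s allowed.

**What I did:** I gripped the 200 mm red-nosed bar from the small yellow rest. With its nose I pushed the block along in commanded steps of up to 10 mm, cut to 3–4 mm near the stop. I stopped when it would go no further, backed off, laid the bar in both saddles and let go.

**Last checks:**
- **Block:** its rear end stands about 16 mm out of the mouth by the estimated head position, leaving its leading end about 84 mm inside. It read the same (13.8–13.9 mm along the slideway) right after I backed off and at the end.
- **Bar:** it lies level at (481.9, -291.3), 6.3°, top at 47.8 mm. That is within 0.5 mm of where it started.
- **Gripper:** it is open and raised well clear, with about zero force on it.
- **Bystanders:** the wrench and the turquoise bar looked unmoved in the last pictures. I did not measure the others again.

**What disagreed with the description:**
- **Sliding push:** it read 7–8 N, against the 2–4 N given.
- **Final push:** it read 19.5 N, about 11.7 N above the sliding push. That is a little over the suggested 4–10 N, but below the 25 N limit on the stop.
- **Tool tilt:** the tool leaned by nearly 3° during the pushes. The bar still settled level in the rest.

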